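Put the washed lids back on the storage canisters

ROBOT

A 6-joint arm with a two-finger parallel gripper is mounted at the origin on a cart in front of the work surface, level with it; the furniture and walls round the work are solid. World frame = base frame: x ahead of the robot, y to its left, z up, the work surface at z = 0. Lengths are in mm, angles in rad, forces in N, time in s.
With the tool pointing down it reaches from about 350 to 775 mm from the base axis. Payload 7.3 kg.
Tool frame: the origin (TCP) lies at the very end of the fingers, on their centre line; the grasp point (between the pads) lies bot.grip_point_offset behind it (bot.grip_point_offset is the distance from the TCP to the grasp point, in mm); z points along the fingers, y is the line along which they close (so a half turn about z gives the same grasp; the last joint's range is limited). The gripper opens to 92 mm and grips with 3 to 60 N. Pads are 19 mm wide; open, the fingers measure 130 mm over their backs; the gripper's body (75 mm by 190 mm) begins 47 mm behind the grasp point.
Start: joints at [1.013, 0.342, 1.524, -0, 1.275, -0.146], TCP at [210.124, 481.137, 226.741] pointing down, gripper open.
Joint ranges: [-2.53, 2.53], [-0.77, 2.02], [0.04, 2.7], [-1, 4.14], [0.28, 2.66], [-3.11, 3.11]. Speed limits (rad/s): [2.57, 2.57, 3.14, 3.14, 3.14, 3.14].

INTERFACE

Orientations are given as [roll, pitch, yaw] about the fixed x, y, z axes, in that order (R = Rz(yaw) Ry(pitch) Rx(roll)).
In Python, from plant import bot gives the robot as it stands. The module is installed in compiled form; this text tells all that it offers.
- The arm moves only by the tool carry_out, never from a script. Its argument "plan" is a list of rows, each an object of numbers: "tx", "ty", "tz": the shift along the world's x, y, z in mm; "rx", "ry", "rz": the turn, a rotation vector about the world's x, y, z in rad. A call has 1 to 12 rows; each row shifts and turns the commanded pose from where the row before left it; what a row does not reach is not made up. A row lasts 1/10 s, in which the tool goes at most 50 mm and 8.59 degrees, less where a joint would pass 70% of its speed; a pose out of reach is approached as far as the arm can. A call with a gripper value outside its range is refused whole. "gripper" is the closure, from 0 (fully open) to 1 (shut), set as the call begins (left out, the last holds). The fingers move at their own pace and stop on an object; the grip force is fixed at half the most. Time passes only in rows, so rows that do not move let the fingers close. It gives the time, the measured TCP pose, the force, the opening and the grip force at its end, in the units of the state.
- bot.get_obs(): the state, without advancing time (a new reading comes with each control period).
- bot.capture(name): name is "side" or "top"; returns the picture (480x640x3 uint8, red, green, blue); there is no depth.
- bot.camera_model(name): a dict with "camera_matrix" (3x3 intrinsics, pixels), "dist" ([k1, k2, p1, p2, k3] as OpenCV has them; the pictures are not rectified), "R" (3x3) and "t" (3): a world point X has camera coordinates R X + t. Camera axes: x right, y down, z forward; pixel columns grow to the right and rows downward; lengths in mm; the calibration is good to about 2 mm. A picture is of the moment at which its call begins. camera_model takes no time and is no camera call.
- bot.close_job(): hands the job in; it is judged then, once.
The state is a dict: "time": time; "joint_positions": joint angles; "dq": joint speeds; "tau": joint torques, N m; "tool_pos": TCP position; "tcp_rot": TCP orientation; "contact_force": force on the tool from outside, world axes, zero at the start; "moment": the same for the moment, N m; "grip_width": finger opening in mm; "finger_force": force on a finger pad.
Only numpy, scipy, OpenCV 4.12 (cv2) and the standard library are available. Lean on these libraries where they do the work, as an engineer would, in place of code of your own. Each camera call takes 0.05 s, during which the arm holds its last target. There are 200 camera calls.

TASK

The canisters and their lids have dried after washing up: put every lid on the canister of its own size, so that its plug is in the mouth and the disc lies flat and fully home on the rim. Set each lid down rather than dropping it, leave the canisters standing where they are, and do not disturb the bowl or the teacup.

Things in the scene. Friction and masses are not known exactly. Their poses are not given: they have to be found in the camera images.
- lid_a_knob (a point): lid of the smallest canister: bamboo disc 68 mm in diameter, 8 mm thick; round knob on its middle, 24 mm in diameter, 28 mm high; plug under it 49 mm in diameter, 14 mm deep, tapering to 36 mm over the lowest 11 mm. Point: middle of the knob, 14 mm above the disc's top, 22 above its underside, 36 above the plug's underside; z up. Starts plug down on the drying mat
- lid_b_knob (a point): lid of the second smallest canister: bamboo disc 86 mm in diameter, 8 mm thick; round knob on its middle, 24 mm in diameter, 28 mm high; plug under it 67 mm in diameter, 14 mm deep, tapering to 54 mm over the lowest 11 mm. Point: middle of the knob, 14 mm above the disc's top, 22 above its underside, 36 above the plug's underside; z up. Starts plug down on the drying mat
- lid_c_knob (a point): lid of the second largest canister: bamboo disc 104 mm in diameter, 8 mm thick; round knob on its middle, 24 mm in diameter, 28 mm high; plug under it 85 mm in diameter, 14 mm deep, tapering to 72 mm over the lowest 11 mm. Point: middle of the knob, 14 mm above the disc's top, 22 above its underside, 36 above the plug's underside; z up. Starts plug down on the drying mat
- lid_d_knob (a point): lid of the largest canister: bamboo disc 122 mm in diameter, 8 mm thick; round knob on its middle, 24 mm in diameter, 28 mm high; plug under it 103 mm in diameter, 14 mm deep, tapering to 90 mm over the lowest 11 mm. Point: middle of the knob, 14 mm above the disc's top, 22 above its underside, 36 above the plug's underside; z up. Starts plug down on the drying mat
- canister_a_mouth (a point): the smallest of four open canisters: loose, upright, round white stoneware, 66 mm in diameter, 64 mm high, wall 5 mm. Point: centre of its mouth (56 mm in diameter) at rim height, 64 mm above the worktop; z up. When its lid is home the disc lies on the rim and the knob point is 22 mm above this point
- canister_b_mouth (a point): the second smallest of four open canisters: loose, upright, round white stoneware, 84 mm in diameter, 76 mm high, wall 5 mm. Point: centre of its mouth (74 mm in diameter) at rim height, 76 mm above the worktop; z up. When its lid is home the disc lies on the rim and the knob point is 22 mm above this point
- canister_c_mouth (a point): the second largest of four open canisters: loose, upright, round white stoneware, 102 mm in diameter, 88 mm high, wall 5 mm. Point: centre of its mouth (92 mm in diameter) at rim height, 88 mm above the worktop; z up. When its lid is home the disc lies on the rim and the knob point is 22 mm above this point
- canister_d_mouth (a point): the largest of four open canisters: loose, upright, round white stoneware, 120 mm in diameter, 100 mm high, wall 5 mm. Point: centre of its mouth (110 mm in diameter) at rim height, 100 mm above the worktop; z up. When its lid is home the disc lies on the rim and the knob point is 22 mm above this point
- bowl_centre (a point): bystander: white bowl, 115 mm in diameter, 51 mm high, standing beside the mat; the point is its middle
- teacup_centre (a point): bystander: white teacup with a handle, 92 x 121 mm, 60 mm high, standing beside the mat; the point is the middle of its bowl
There are look-alikes about, which are no part of the job. Leave any purple look-alike of the part that bears lid_b_knob alone.

How it is judged:
By the outcome, as a careful person would: the job done as asked, in the order asked, and still so for the second after the job is handed in, with the robot touching nothing.
It also fails if it takes over 102 s, if anything falls off the work surface, if the arm or the gripper's body presses on something with over 40 N, if the wrist force passes 120 N, or if a joint passes its speed limit or range.

## Working session

There is one attempt and no reset: what is moved stays moved. The work goes in short steps, Python scripts to look and compute and a tool call to move; the robot and the scene stay as the last step left them, time stands still between calls to the robot, and variables do not carry over. Pictures are saved under pics/ and viewed, at most 14 in all, crops included, and the job is handed in when it is done.

Besides the shell and the picture viewer there is one more tool, called after "Request:" as name(argument=value, ...), one argument or row to a line, values as JSON. carry_out: Moves the arm, as the interface text tells. Its arguments: {"type":"object","properties":{"plan":{"type":"array"},"gripper":{"type":"number"}},"required":["plan"]}

```bash
mkdir -p pics; python3 - <<'E'
from plant import bot
import cv2
for n in("top","side"):
    cv2.imwrite(f"pics/{n}0.png",bot.capture(n)[:,:,::-1])
    m=bot.camera_model(n);print(n,m["camera_matrix"],m["dist"],m["R"],m["t"], -m["R"].T@m["t"])
print(bot.grip_point_offset,bot.get_obs())
E
```

```text
top [[573.49014741   0.         331.78432257]
 [  0.         573.49014741 237.46742412]
 [  0.           0.           1.        ]] [-0.05164886  0.          0.          0.          0.        ] [[ 0.15071279 -0.98857628  0.00160995]
 [-0.8415653  -0.12915448 -0.52448733]
 [ 0.51870367  0.07769208 -0.85141673]] [ -55.82314889  421.30716963 1603.36646321] [-468.70130388 -125.34060278 1586.19317598]
side [[460.56880631   0.         321.15503526]
 [  0.         460.56880631 237.92736558]
 [  0.           0.           1.        ]] [-0.00074193  0.          0.          0.          0.        ] [[ 0.81756895 -0.57576053 -0.00899034]
 [-0.22501661 -0.30506997 -0.92536471]
 [ 0.53004579  0.75857242 -0.37897142]] [-366.75504631  182.48371909  930.56810363] [-152.33430381 -861.39608114  518.2254514 ]
18.8 {'time': 0.1, 'joint_positions': array([ 1.01301764e+00,  3.42625575e-01,  1.52494758e+00, -1.37957452e-05,
        1.27534082e+00, -1.45997456e-01]), 'dq': array([ 0.00072404, -0.00125418, -0.00422653,  0.00049845, -0.0008622 ,
        0.00082641]), 'tau': array([ 2.17146473e-03, -4.32002234e+01, -2.44694853e+01,  7.20640831e-02,
        5.25735423e-02, -1.76529170e-06]), 'tool_pos': array([209.91807728, 480.81586662, 226.11959223]), 'tcp_rot': array([-3.14028347e+00, -1.79172397e-04,  2.72981534e+00]), 'contact_force': array([-0.10104458,  0.4964868 , -0.13863686]), 'moment': array([ 0.0113151 , -0.049191  ,  0.01018425]), 'finger_force': 0.0, 'grip_width': 91.56887753198605}
```

View pics/top0.png

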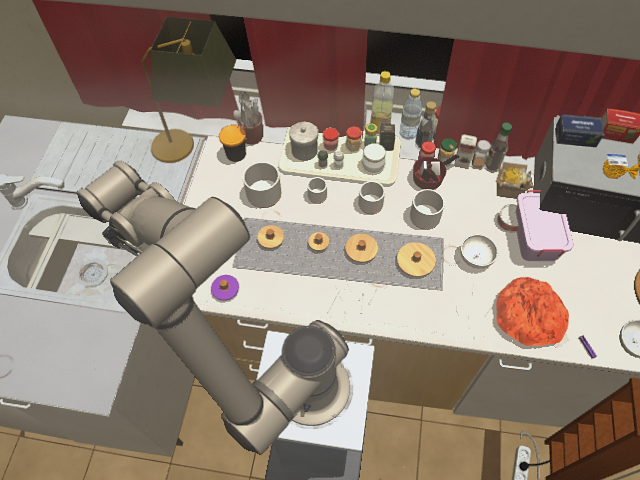

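View pics/side0.png

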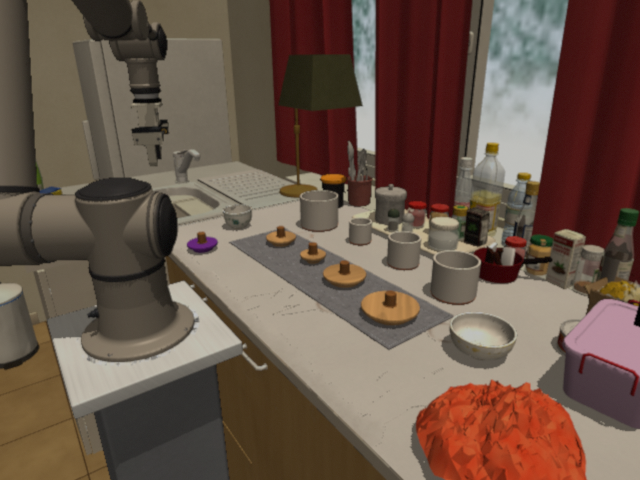

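The top view shows four bamboo lids on the mat, at about (270,236), (318,240), (361,247) and (416,258), and the purple look-alike at (224,288). The canisters are at (262,183), (317,188), (371,197) and (427,207), with the bowl at (478,250). The teacup shows in the side view at (237,216), close to the arm.

```bash
cat > h.py <<'E'
import numpy as np,cv2
from plant import bot
def ray(n,px):
    m=bot.camera_model(n);K=np.array(m["camera_matrix"]);R=np.array(m["R"]);t=np.array(m["t"])
    p=cv2.undistortPoints(np.array(px,float).reshape(-1,1,2),K,np.array(m["dist"])).reshape(-1,2)
    return -R.T@t,np.c_[p,np.ones(len(p))]@R
def plane(n,px,z):
    c,d=ray(n,px);return c+d*((z-c[2])/d[:,2])[:,None]
def proj(n,X):
    m=bot.camera_model(n);return cv2.projectPoints(np.array(X,float).reshape(-1,1,3),cv2.Rodrigues(np.array(m["R"]))[0],np.array(m["t"]),np.array(m["camera_matrix"]),np.array(m["dist"]))[0].reshape(-1,2)
def circ(P):  # algebraic circle fit
    A=np.c_[2*P[:,:2],np.ones(len(P))];s=np.linalg.lstsq(A,(P[:,:2]**2).sum(1),rcond=None)[0]
    return s[0],s[1],2*np.sqrt(s[2]+s[0]**2+s[1]**2)
def lids(n,im,z=24):
    hsv=cv2.cvtColor(im,cv2.COLOR_RGB2HSV)
    m=cv2.inRange(hsv,(8,70,60),(28,255,255))
    out=[]
    for c in cv2.findContours(m,cv2.RETR_EXTERNAL,cv2.CHAIN_APPROX_NONE)[0]:
        if cv2.contourArea(c)<150: continue
        h=cv2.convexHull(c);P=plane(n,h.reshape(-1,2),z)
        out.append((h.reshape(-1,2).mean(0).round(),np.round(circ(P),1)))
    return out
E
python3 - <<'E'
from h import *
for n in("top","side"):
    im=cv2.imread(f"pics/{n}0.png")[:,:,::-1].copy()
    for o in lids(n,im):
        if 200<o[0][0]<460 and 220<o[0][1]<340: print(n,*o)
im=cv2.imread("pics/top0.png")
cv2.imwrite("pics/c1.png",cv2.resize(im[150:300,200:465],None,fx=3,fy=3,interpolation=cv2.INTER_CUBIC))
im=cv2.imread("pics/side0.png")
cv2.imwrite("pics/c2.png",cv2.resize(im[170:340,210:490],None,fx=2.8,fy=2.8,interpolation=cv2.INTER_CUBIC))
E
```

```text
top [418. 259.] [ 446.1 -254.8  122.4]
top [359. 248.] [461.3 -80.5 103.8]
top [319. 242.] [463.9  57.5  67.7]
top [270. 235.] [457.8 213.   86.3]
side [391. 307.] [ 438.6 -261.2  130.5]
side [344. 275.] [454.8 -85.6 120.5]
side [311. 255.] [466.9  63.  109.1]
side [281. 238.] [455.  211.3 119.1]
```

View pics/c1.png

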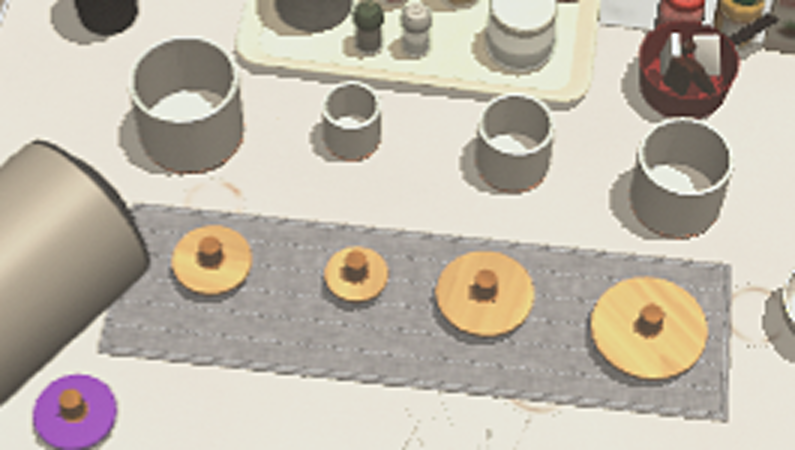

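View pics/c2.png

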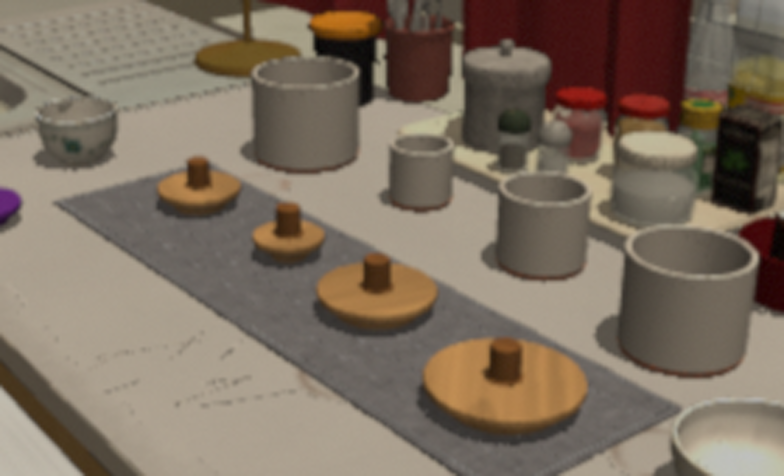

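The crop settles the choice: the disc diameters come out at 122.4, 103.8, 67.7 and 86.3 mm, so the lids are d, c, a and b at (416,258), (361,247), (318,240) and (270,236). I'll leave the purple one at (224,288) alone. Next I'll measure the canister rims.

```bash
cat >> h.py <<'E'
def rim(n,im,px,h,din,w=5):
    e=cv2.Canny(cv2.resize(cv2.cvtColor(im,cv2.COLOR_RGB2GRAY),None,fx=4,fy=4,interpolation=cv2.INTER_CUBIC),40,110)
    ys,xs=np.nonzero(e);q=(np.c_[xs,ys]+.5)/4-.5
    q=q[np.hypot(*(q-px).T)<50];P=plane(n,q,h)[:,:2]
    c=plane(n,[px],h)[0,:2]
    for tol in(7,5,3,2.4,2.4,2.4,2.4,2.4):
        r=np.hypot(*(P-c).T);S=[]
        for R in(din/2,din/2+5):
            k=abs(r-R)<tol;u=(P-c)[k]/r[k,None];S.append((u,(r-R)[k]))
        u=np.vstack([s[0] for s in S]);d=np.r_[S[0][1],S[1][1]]
        c=c+np.linalg.lstsq(u,d,rcond=None)[0]
    return c.round(1),len(d),round(d.std(),2)
E
python3 - <<'E'
from h import *
im=cv2.imread("pics/top0.png")[:,:,::-1].copy();ims=cv2.imread("pics/side0.png")[:,:,::-1].copy()
for k,p,s,h,d in(("a",(317.3,184.7),(360,223),64,56),("b",(372,190),(404,240),76,74),("c",(428,202.7),(456,263),88,92),("d",(262,176),(319,197.5),100,110)):
    c=rim("top",im,np.array(p),h,d)
    print(k,*c,"guess",plane("top",[p],h)[0].round(),"side",*rim("side",ims,np.array(s),h,d))
# knob heights: top-view knob centroid vs side-view
def knobs(im,box):
    hsv=cv2.cvtColor(im,cv2.COLOR_RGB2HSV);m=cv2.inRange(hsv,(0,90,20),(20,255,175))
    out=[]
    for c in cv2.findContours(m,cv2.RETR_EXTERNAL,cv2.CHAIN_APPROX_NONE)[0]:
        x,y,w,h=cv2.boundingRect(c)
        if 15<cv2.contourArea(c)<200 and box[0]<x<box[1] and box[2]<y<box[3]: out.append((x,y,w,h))
    return out
print(knobs(im,(210,440,220,290)),knobs(ims,(190,420,210,320)))
print("teacup,bowl,purple",plane("side",[(237,216)],30).round(),plane("top",[(478,250)],30).round(),plane("top",[(224,288)],24).round())
E
```

```text
a [654.9  94.3] 417 0.72 guess [654.  92.  64.] side [637.6  74.7] 69 1.08
b [648.3 -89. ] 513 0.74 guess [651. -90.  76.] side [ 627.4 -106.9] 81 1.27
c [ 625.1 -273.5] 641 0.72 guess [ 620. -273.   88.] side [ 612.  -281.9] 490 1.34
d [636.3 275.5] 638 0.78 guess [635. 271. 100.] side [619.7 253.5] 100 1.34
[(220, 282, 9, 9), (411, 255, 10, 8), (314, 238, 9, 7)] [(197, 232, 10, 11)]
teacup,bowl,purple [[421. 425.  30.]] [[ 503. -447.   30.]] [[255. 314.  24.]]
```

```bash
python3 - <<'E'
from h import *
th=np.linspace(0,6.283,100)
C=[(654.9,94.3,64,28),(648.3,-89,76,37),(625.1,-273.5,88,46),(636.3,275.5,100,55),(446.1,-254.8,24,61),(461.3,-80.5,24,52),(463.9,57.5,24,34),(457.8,213,24,43)]
out=[]
for n,(x0,y0,x1,y1) in(("top",(225,150,465,290)),("side",(215,170,490,340))):
    im=cv2.imread(f"pics/{n}0.png");f=4 if 0 else 800/(x1-x0)*.85
    b=cv2.resize(im[y0:y1,x0:x1],None,fx=f,fy=f,interpolation=cv2.INTER_CUBIC)
    for x,y,z,r in C:
        q=proj(n,np.c_[x+r*np.cos(th),y+r*np.sin(th),0*th+z]);q=(q+.5-(x0,y0))*f
        cv2.polylines(b,[np.int32(q*8)],True,(0,0,255),1,shift=3)
    out.append(cv2.resize(b,(480,285)) if 0 else b)
cv2.imwrite("pics/o1.png",out[0]);cv2.imwrite("pics/o2.png",out[1])
E
```

```text
(no output)
```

View pics/o1.png

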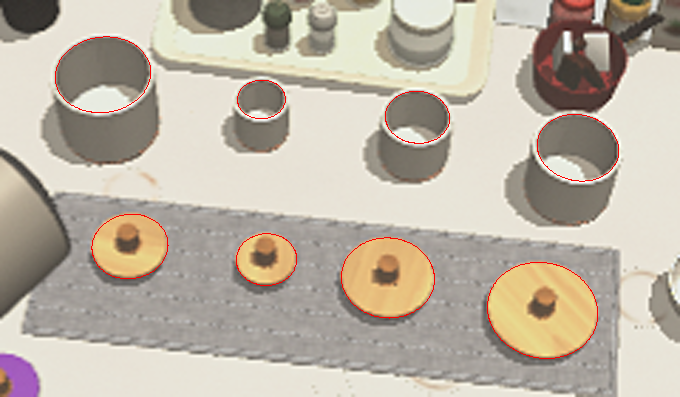

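View pics/o2.png

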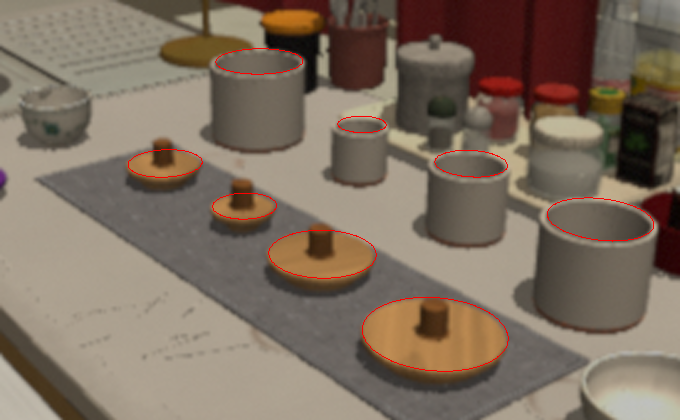

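Both overlays agree with the measured centres. I'll place the lids in the order a, b, c, d, so the first reach is to above lid a at (464, 57.5).

Request:
carry_out(
  plan=[
    {"tx":21,"ty":-35,"tz":-4,"rz":0.034},
    {"tx":21,"ty":-35,"tz":-4,"rz":0.034},
    {"tx":21,"ty":-35,"tz":-4,"rz":0.034},
    {"tx":21,"ty":-35,"tz":-4,"rz":0.034},
    {"tx":21,"ty":-35,"tz":-4,"rz":0.034},
    {"tx":21,"ty":-35,"tz":-4,"rz":0.034},
    {"tx":21,"ty":-35,"tz":-4,"rz":0.034},
    {"tx":21,"ty":-35,"tz":-4,"rz":0.034},
    {"tx":21,"ty":-35,"tz":-4,"rz":0.034},
    {"tx":21,"ty":-35,"tz":-4,"rz":0.034},
    {"tx":21,"ty":-35,"tz":-4,"rz":0.034},
    {"tx":21,"ty":-35,"tz":-4,"rz":0.034},
  ],
  gripper=0.4,
)

```text
invalid input at $.plan[0]: expected keys tx, ty, tz, rx, ry, rz
```

Request:
carry_out(
  plan=[
    {"tx":21,"ty":-35,"tz":-4,"rx":0,"ry":0,"rz":0.034},
    {"tx":21,"ty":-35,"tz":-4,"rx":0,"ry":0,"rz":0.034},
    {"tx":21,"ty":-35,"tz":-4,"rx":0,"ry":0,"rz":0.034},
    {"tx":21,"ty":-35,"tz":-4,"rx":0,"ry":0,"rz":0.034},
    {"tx":21,"ty":-35,"tz":-4,"rx":0,"ry":0,"rz":0.034},
    {"tx":21,"ty":-35,"tz":-4,"rx":0,"ry":0,"rz":0.034},
    {"tx":21,"ty":-35,"tz":-4,"rx":0,"ry":0,"rz":0.034},
    {"tx":21,"ty":-35,"tz":-4,"rx":0,"ry":0,"rz":0.034},
    {"tx":21,"ty":-35,"tz":-4,"rx":0,"ry":0,"rz":0.034},
    {"tx":21,"ty":-35,"tz":-4,"rx":0,"ry":0,"rz":0.034},
    {"tx":21,"ty":-35,"tz":-4,"rx":0,"ry":0,"rz":0.034},
    {"tx":21,"ty":-35,"tz":-4,"rx":0,"ry":0,"rz":0.034},
  ],
  gripper=0.4,
)

```text
time: 1.3
tool_pos: [462.6, 59.5, 178.4]
tcp_rot: [3.141, -0.0, 3.139]
contact_force: [0.4, 0.8, 0.5]
grip_width: 55.0
finger_force: 0.0
```

Request:
carry_out(
  plan=[
    {"tx":2,"ty":-3,"tz":-40,"rx":0,"ry":0,"rz":0},
    {"tx":0,"ty":0,"tz":-40,"rx":0,"ry":0,"rz":0},
    {"tx":0,"ty":0,"tz":-18,"rx":0,"ry":0,"rz":0},
    {"tx":0,"ty":0,"tz":0,"rx":0,"ry":0,"rz":0},
  ],
)

```text
time: 1.7
tool_pos: [462.0, 58.0, 78.2]
tcp_rot: [3.141, -0.006, 3.137]
contact_force: [0.1, -0.5, 0.2]
grip_width: 55.1
finger_force: 0.0
```

```bash
python3 - <<'E'
from h import *
o=bot.get_obs();print(o["tool_pos"],o["tcp_rot"])
A=bot.capture("side");B=bot.capture("top")
print(bot.get_obs()["tool_pos"])
f=lambda im,p:cv2.resize(im[p[1]-45:p[1]+45,p[0]-60:p[0]+60,::-1],(400,300),interpolation=cv2.INTER_CUBIC)
cv2.imwrite("pics/g1.png",np.hstack([f(A,(311,240)),f(B,(319,230))]))
E
```

```text
[461.98125904  58.01225611  78.15698419] [ 3.1412733  -0.00647365  3.1373717 ]
[464.32260953  58.16713318  81.02046024]
```

View pics/g1.png

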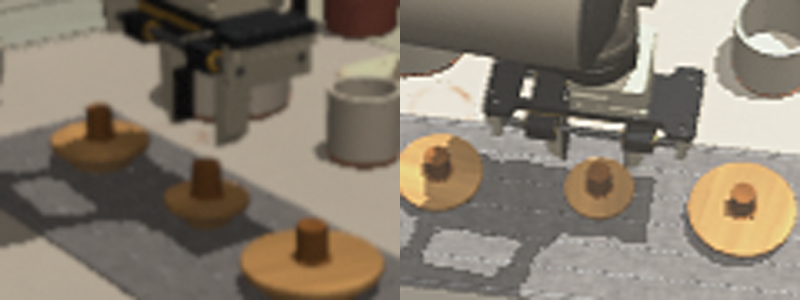

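The fingers straddle lid a's knob in both views: in the top crop the fingertips are at about (570,155) and (625,155), and the knob is at (598,180). I'll go down and grip.

Request:
carry_out(
  plan=[
    {"tx":0,"ty":0,"tz":-30,"rx":0,"ry":0,"rz":0},
    {"tx":0,"ty":0,"tz":-15,"rx":0,"ry":0,"rz":0},
    {"tx":0,"ty":0,"tz":-5,"rx":0,"ry":0,"rz":0},
    {"tx":0,"ty":0,"tz":0,"rx":0,"ry":0,"rz":0},
  ],
)

```text
time: 2.2
tool_pos: [464.7, 58.2, 31.4]
tcp_rot: [3.142, 0.001, 3.138]
contact_force: [-0.3, -0.6, -0.0]
grip_width: 55.2
finger_force: 0.0
```

Request:
carry_out(
  plan=[
    {"tx":0,"ty":0,"tz":0,"rx":0,"ry":0,"rz":0},
    {"tx":0,"ty":0,"tz":0,"rx":0,"ry":0,"rz":0},
    {"tx":0,"ty":0,"tz":0,"rx":0,"ry":0,"rz":0},
    {"tx":0,"ty":0,"tz":0,"rx":0,"ry":0,"rz":0},
    {"tx":0,"ty":0,"tz":0,"rx":0,"ry":0,"rz":0},
    {"tx":0,"ty":0,"tz":0,"rx":0,"ry":0,"rz":0},
  ],
  gripper=1,
)

```text
time: 2.8
tool_pos: [464.4, 58.1, 31.0]
tcp_rot: [3.142, 0.001, 3.138]
contact_force: [-0.4, 0.6, 4.5]
grip_width: 23.1
finger_force: 30.0
```

Request:
carry_out(
  plan=[
    {"tx":0,"ty":0,"tz":10,"rx":0,"ry":0,"rz":0},
    {"tx":0,"ty":0,"tz":25,"rx":0,"ry":0,"rz":0},
    {"tx":0,"ty":0,"tz":35,"rx":0,"ry":0,"rz":0},
    {"tx":30,"ty":6,"tz":30,"rx":0,"ry":0,"rz":0},
    {"tx":40,"ty":8,"tz":0,"rx":0,"ry":0,"rz":0},
    {"tx":40,"ty":8,"tz":0,"rx":0,"ry":0,"rz":0},
    {"tx":40,"ty":8,"tz":0,"rx":0,"ry":0,"rz":0},
    {"tx":30,"ty":5,"tz":0,"rx":0,"ry":0,"rz":0},
    {"tx":11,"ty":1.5,"tz":0,"rx":0,"ry":0,"rz":0},
    {"tx":0,"ty":0,"tz":0,"rx":0,"ry":0,"rz":0},
    {"tx":0,"ty":0,"tz":0,"rx":0,"ry":0,"rz":0},
  ],
)

```text
time: 3.9
tool_pos: [654.3, 94.6, 130.5]
tcp_rot: [3.142, -0.001, 3.138]
contact_force: [-1.6, -0.5, 0.3]
grip_width: 22.9
finger_force: 30.0
```

```bash
python3 - <<'E'
from h import *
B=bot.capture("top");A=bot.capture("side");o=bot.get_obs();T=o["tool_pos"];print(T,o["tcp_rot"],o["contact_force"],o["grip_width"])
cv2.imwrite("pics/t2.png",B[:,:,::-1]);cv2.imwrite("pics/s2.png",A[:,:,::-1])
for n,im in(("top",B),("side",A)):
    p=proj(n,[T-[0,0,4]])[0]; print(n,p)
    for q in lids(n,im,T[2]-4):
        if np.hypot(*(q[0]-p))<30: print(*q)
print(rim("top",B,proj("top",[(654.9,94.3,64)])[0],64,56))
f=lambda im,p:cv2.resize(im[p[1]-45:p[1]+45,p[0]-60:p[0]+60,::-1],(400,300),interpolation=cv2.INTER_CUBIC)
cv2.imwrite("pics/g2.png",np.hstack([f(A,(360,210)),f(B,(317,175))]))
E
```

```text
[654.15706449  94.52495629 130.97311834] [ 3.14154793e+00 -8.27404230e-04  3.13771286e+00] [ 0.27001665 -0.91180858 -1.27424218] 23.31836878854342
top [316.07994234 172.74675179]
side [360.98372217 198.61293045]
[359. 199.] [653.2 178.1 266.9]
(array([654.9,  94.5]), 302, np.float64(0.95))
```

View pics/g2.png

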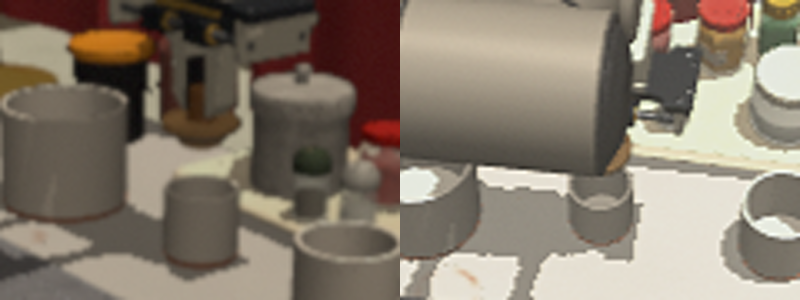

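Lid a hangs level above canister a: in the side crop the lid is at (200,125) and the canister mouth at (202,185). I'll lower it.

Request:
carry_out(
  plan=[
    {"tx":0,"ty":0,"tz":-20,"rx":0,"ry":0,"rz":0},
    {"tx":0,"ty":0,"tz":-12,"rx":0,"ry":0,"rz":0},
    {"tx":0,"ty":0,"tz":-5,"rx":0,"ry":0,"rz":0},
    {"tx":0,"ty":0,"tz":-4,"rx":0,"ry":0,"rz":0},
    {"tx":0,"ty":0,"tz":-4,"rx":0,"ry":0,"rz":0},
    {"tx":0,"ty":0,"tz":0,"rx":0,"ry":0,"rz":0},
  ],
)

```text
time: 4.6
tool_pos: [655.0, 94.6, 85.6]
tcp_rot: [3.141, -0.0, 3.138]
contact_force: [0.0, 0.4, 0.0]
grip_width: 23.0
finger_force: 30.0
```

Request:
carry_out(
  plan=[
    {"tx":0,"ty":0,"tz":-2,"rx":0,"ry":0,"rz":0},
    {"tx":0,"ty":0,"tz":-2,"rx":0,"ry":0,"rz":0},
    {"tx":0,"ty":0,"tz":0,"rx":0,"ry":0,"rz":0},
  ],
)

```text
time: 4.9
tool_pos: [655.0, 94.6, 81.6]
tcp_rot: [3.141, -0.0, 3.138]
contact_force: [0.7, -0.0, -0.8]
grip_width: 23.2
finger_force: 30.0
```

Request:
carry_out(
  plan=[
    {"tx":0,"ty":0,"tz":-1,"rx":0,"ry":0,"rz":0},
    {"tx":0,"ty":0,"tz":-0.5,"rx":0,"ry":0,"rz":0},
    {"tx":0,"ty":0,"tz":0,"rx":0,"ry":0,"rz":0},
  ],
)

```text
time: 5.2
tool_pos: [655.1, 94.6, 80.2]
tcp_rot: [3.142, -0.0, 3.138]
contact_force: [0.2, -0.7, -0.6]
grip_width: 23.5
finger_force: 30.0
```

Request:
carry_out(
  plan=[
    {"tx":0,"ty":0,"tz":-1,"rx":0,"ry":0,"rz":0},
    {"tx":0,"ty":0,"tz":0,"rx":0,"ry":0,"rz":0},
  ],
)

```text
time: 5.4
tool_pos: [655.0, 94.7, 79.1]
tcp_rot: [3.142, -0.0, 3.138]
contact_force: [-0.1, -0.1, -1.5]
grip_width: 23.3
finger_force: 30.0
```

Request:
carry_out(
  plan=[
    {"tx":0,"ty":0,"tz":-1,"rx":0,"ry":0,"rz":0},
    {"tx":0,"ty":0,"tz":0,"rx":0,"ry":0,"rz":0},
  ],
)

```text
time: 5.6
tool_pos: [655.1, 94.6, 78.1]
tcp_rot: [3.142, -0.0, 3.138]
contact_force: [-0.1, -0.2, -0.7]
grip_width: 22.9
finger_force: 30.0
```

Request:
carry_out(
  plan=[
    {"tx":0,"ty":0,"tz":-1,"rx":0,"ry":0,"rz":0},
    {"tx":0,"ty":0,"tz":0,"rx":0,"ry":0,"rz":0},
  ],
)

```text
time: 5.8
tool_pos: [655.1, 94.6, 77.2]
tcp_rot: [3.141, -0.0, 3.138]
contact_force: [0.7, -0.1, -0.9]
grip_width: 22.9
finger_force: 30.0
```

Request:
carry_out(
  plan=[
    {"tx":0,"ty":0,"tz":-0.7,"rx":0,"ry":0,"rz":0},
    {"tx":0,"ty":0,"tz":0,"rx":0,"ry":0,"rz":0},
  ],
)

```text
time: 6.0
tool_pos: [655.2, 94.7, 77.1]
tcp_rot: [3.142, 0.0, 3.138]
contact_force: [-2.0, -0.4, 3.8]
grip_width: 22.9
finger_force: 30.0
```

It made contact at TCP 77.0, which is the predicted rim + 13 with a mat about 4 mm thick, and there was no side force. I'll release and back off.

Request:
carry_out(
  plan=[
    {"tx":0,"ty":0,"tz":0,"rx":0,"ry":0,"rz":0},
    {"tx":0,"ty":0,"tz":0,"rx":0,"ry":0,"rz":0},
    {"tx":0,"ty":0,"tz":0,"rx":0,"ry":0,"rz":0},
    {"tx":0,"ty":0,"tz":10,"rx":0,"ry":0,"rz":0},
    {"tx":0,"ty":0,"tz":25,"rx":0,"ry":0,"rz":0},
    {"tx":-20,"ty":10,"tz":30,"rx":0,"ry":0,"rz":0},
    {"tx":-40,"ty":20,"tz":0,"rx":0,"ry":0,"rz":0},
    {"tx":-40,"ty":25,"tz":0,"rx":0,"ry":0,"rz":0},
    {"tx":-40,"ty":25,"tz":0,"rx":0,"ry":0,"rz":0},
    {"tx":-40,"ty":25,"tz":-20,"rx":0,"ry":0,"rz":0},
    {"tx":-17,"ty":13.5,"tz":-30,"rx":0,"ry":0,"rz":0},
    {"tx":0,"ty":0,"tz":0,"rx":0,"ry":0,"rz":0},
  ],
  gripper=0.4,
)

```text
time: 7.2
tool_pos: [454.8, 213.5, 90.1]
tcp_rot: [-3.14, -0.006, 3.141]
contact_force: [-0.4, -0.1, 1.4]
grip_width: 54.7
finger_force: 0.0
```

```bash
python3 - <<'E'
from h import *
A=bot.capture("side");B=bot.capture("top");o=bot.get_obs();T=o["tool_pos"];print(T,o["grip_width"])
for q in lids("top",B,72)+lids("top",B,26): print(*q)
f=lambda im,p:cv2.resize(im[p[1]-45:p[1]+45,p[0]-60:p[0]+60,::-1],(400,300),interpolation=cv2.INTER_CUBIC)
cv2.imwrite("pics/g3.png",np.hstack([f(A,(320,220)),f(B,(300,205))]))
E
```

```text
[459.7830502  212.76663391  92.78008588] 55.33467203078598
[612. 440.] [  21.9 -726.6  367.5]
[499. 398.] [ -38.6 -490.   701.9]
[263. 333.] [115.  146.7 122.7]
[178. 391.] [-210.   430.9  704.2]
[525. 318.] [ 281.1 -576.8  108.1]
[417. 258.] [ 417.9 -250.8  118.5]
[359. 248.] [432.8 -81.9 100.8]
[270. 237.] [429.4 202.9  83.1]
[316. 183.] [653.3  95.7  68.3]
[510. 181.] [ 765.9 -550.6  146.3]
[619. 170.] [ 894.6 -921.2  142.1]
[238. 132.] [844.  390.6 163. ]
[377. 122.] [947.6 -76.1 114.1]
[172. 140.] [819.3 662.7 265.1]
[184.  54.] [1197.8  685.1  387.2]
[612. 440.] [  36.8 -744.8  378.7]
[499. 398.] [ -25.6 -501.   723.3]
[263. 333.] [132.7 155.  126.5]
[178. 391.] [-202.2  447.8  725.6]
[525. 318.] [ 303.8 -590.5  111.4]
[417. 258.] [ 444.8 -254.6  122.1]
[359. 248.] [460.2 -80.6 103.9]
[270. 237.] [456.6 212.9  85.6]
[316. 183.] [687.4 102.4  70.4]
[510. 181.] [ 803.4 -563.5  150.8]
[619. 170.] [ 936.  -945.4  146.4]
[238. 132.] [883.8 406.3 167.9]
[377. 122.] [990.6 -74.6 117.6]
[172. 140.] [858.5 686.6 273.2]
[184.  54.] [1248.4  709.8  398.9]
```

View pics/g3.png

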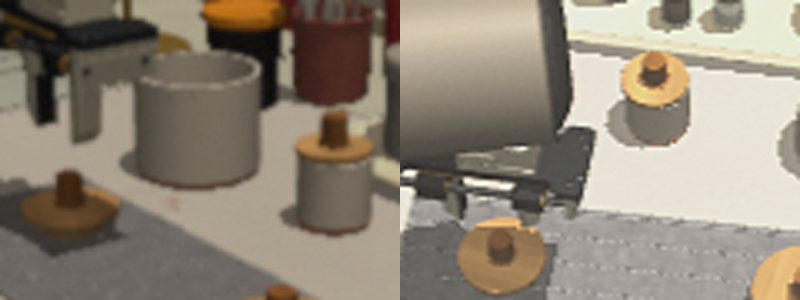

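Lid a is flat on its canister: the top crop shows it at (655,80), and its diameter reads 68.3 mm at disc-top height. The gripper is above lid b, at (502,255) in the same crop.

Request:
carry_out(
  plan=[
    {"tx":0,"ty":0,"tz":-30,"rx":0,"ry":0,"rz":0},
    {"tx":0,"ty":0,"tz":-20,"rx":0,"ry":0,"rz":0},
    {"tx":0,"ty":0,"tz":-10.5,"rx":0,"ry":0,"rz":0},
    {"tx":0,"ty":0,"tz":0,"rx":0,"ry":0,"rz":0},
  ],
)

```text
time: 7.7
tool_pos: [460.0, 211.9, 31.2]
tcp_rot: [-3.141, -0.0, 3.137]
contact_force: [-0.5, -0.1, 0.6]
grip_width: 55.1
finger_force: 0.0
```

Request:
carry_out(
  plan=[
    {"tx":0,"ty":0,"tz":0,"rx":0,"ry":0,"rz":0},
    {"tx":0,"ty":0,"tz":0,"rx":0,"ry":0,"rz":0},
    {"tx":0,"ty":0,"tz":0,"rx":0,"ry":0,"rz":0},
    {"tx":0,"ty":0,"tz":0,"rx":0,"ry":0,"rz":0},
    {"tx":0,"ty":0,"tz":0,"rx":0,"ry":0,"rz":0},
    {"tx":0,"ty":0,"tz":0,"rx":0,"ry":0,"rz":0},
  ],
  gripper=1,
)

```text
time: 8.3
tool_pos: [459.4, 212.7, 32.0]
tcp_rot: [3.141, 0.001, 3.138]
contact_force: [-0.6, -0.6, 4.4]
grip_width: 23.3
finger_force: 30.0
```

Request:
carry_out(
  plan=[
    {"tx":0,"ty":0,"tz":10,"rx":0,"ry":0,"rz":0},
    {"tx":0,"ty":0,"tz":30,"rx":0,"ry":0,"rz":0},
    {"tx":0,"ty":-8,"tz":40,"rx":0,"ry":0,"rz":0},
    {"tx":10,"ty":-25,"tz":30,"rx":0,"ry":0,"rz":0},
    {"tx":20,"ty":-40,"tz":0,"rx":0,"ry":0,"rz":0},
    {"tx":20,"ty":-40,"tz":0,"rx":0,"ry":0,"rz":0},
    {"tx":25,"ty":-40,"tz":0,"rx":0,"ry":0,"rz":0},
    {"tx":25,"ty":-40,"tz":0,"rx":0,"ry":0,"rz":0},
    {"tx":25,"ty":-40,"tz":0,"rx":0,"ry":0,"rz":0},
    {"tx":30,"ty":-35,"tz":0,"rx":0,"ry":0,"rz":0},
    {"tx":25,"ty":-20,"tz":0,"rx":0,"ry":0,"rz":0},
    {"tx":10.5,"ty":-14,"tz":0,"rx":0,"ry":0,"rz":0},
  ],
)

```text
time: 9.5
tool_pos: [651.0, -91.7, 141.5]
tcp_rot: [-3.141, 0.001, 3.136]
contact_force: [0.1, 0.3, -0.6]
grip_width: 23.1
finger_force: 30.0
```

Request:
carry_out(
  plan=[
    {"tx":0,"ty":0,"tz":0,"rx":0,"ry":0,"rz":0},
    {"tx":0,"ty":0,"tz":0,"rx":0,"ry":0,"rz":0},
  ],
)

```text
time: 9.7
tool_pos: [648.9, -89.1, 141.3]
tcp_rot: [3.141, -0.001, 3.137]
contact_force: [-0.8, 0.3, -1.5]
grip_width: 23.4
finger_force: 30.0
```

```bash
cat > look.py <<'E'
from h import *
import sys
name,x,y,h,d=sys.argv[1],*map(float,sys.argv[2:6])
B=bot.capture("top");A=bot.capture("side")
o=bot.get_obs();T=o["tool_pos"];print(T,o["tcp_rot"],o["contact_force"],o["grip_width"])
for n,im in(("top",B),("side",A)):
    p=proj(n,[T])[0]
    for q in lids(n,im,T[2]-5):
        if np.hypot(*(q[0]-p))<30: print(n,*q)
print("rim",rim("top",B,proj("top",[(x,y,h)])[0],h,d))
def f(im,n):
    p=np.clip(proj(n,[(x,y,h+25)])[0].astype(int),60,420 if 0 else 560);return cv2.resize(im[p[1]-60:p[1]+60,p[0]-80:p[0]+80,::-1],(400,300),interpolation=cv2.INTER_CUBIC)
cv2.imwrite(f"pics/{name}.png",np.hstack([f(A,"side"),f(B,"top")]))
E
python3 look.py g4 648.3 -89 76 74
```

```text
[648.81611445 -88.33623877 141.68975072] [ 3.14101731e+00 -8.17687857e-04  3.13862772e+00] [-0.24223869 -0.39662344 -0.64458128] 23.13206084791545
top [373. 183.] [642.8 -88.2  83.7]
side [413. 216.] [ 656.5 -112.   161.9]
rim (array([648.1, -88.8]), 414, np.float64(1.04))
```

View pics/g4.png

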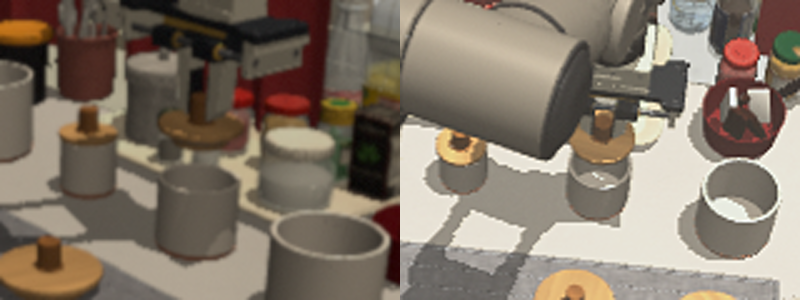

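Lid b is level above canister b: in the top crop the lid is at (602,140) and the mouth at (600,165). I'll lower it with a 1.5 mm correction in x.

Request:
carry_out(
  plan=[
    {"tx":1.5,"ty":0,"tz":-15,"rx":0,"ry":0,"rz":0},
    {"tx":0,"ty":0,"tz":-15,"rx":0,"ry":0,"rz":0},
    {"tx":0,"ty":0,"tz":-6,"rx":0,"ry":0,"rz":0},
    {"tx":0,"ty":0,"tz":-5,"rx":0,"ry":0,"rz":0},
    {"tx":0,"ty":0,"tz":-4,"rx":0,"ry":0,"rz":0},
    {"tx":0,"ty":0,"tz":0,"rx":0,"ry":0,"rz":0},
  ],
)

```text
time: 10.4
tool_pos: [650.9, -89.3, 96.2]
tcp_rot: [3.141, -0.0, 3.138]
contact_force: [-0.4, -0.4, -0.2]
grip_width: 23.4
finger_force: 30.0
```

Request:
carry_out(
  plan=[
    {"tx":0,"ty":0,"tz":-2,"rx":0,"ry":0,"rz":0},
    {"tx":0,"ty":0,"tz":-2,"rx":0,"ry":0,"rz":0},
    {"tx":0,"ty":0,"tz":0,"rx":0,"ry":0,"rz":0},
  ],
)

```text
time: 10.7
tool_pos: [651.0, -89.5, 92.4]
tcp_rot: [3.141, -0.0, 3.138]
contact_force: [0.0, -0.5, -0.1]
grip_width: 23.5
finger_force: 30.0
```

Request:
carry_out(
  plan=[
    {"tx":0,"ty":0,"tz":-1,"rx":0,"ry":0,"rz":0},
    {"tx":0,"ty":0,"tz":-0.7,"rx":0,"ry":0,"rz":0},
    {"tx":0,"ty":0,"tz":0,"rx":0,"ry":0,"rz":0},
  ],
)

```text
time: 11.0
tool_pos: [651.0, -89.5, 90.8]
tcp_rot: [3.141, -0.0, 3.138]
contact_force: [0.2, 0.3, -0.3]
grip_width: 23.5
finger_force: 30.0
```

Request:
carry_out(
  plan=[
    {"tx":0,"ty":0,"tz":-1,"rx":0,"ry":0,"rz":0},
    {"tx":0,"ty":0,"tz":0,"rx":0,"ry":0,"rz":0},
  ],
)

```text
time: 11.2
tool_pos: [651.2, -89.5, 90.1]
tcp_rot: [-3.142, 0.0, 3.138]
contact_force: [-0.2, 0.2, 0.1]
grip_width: 22.9
finger_force: 30.0
```

Request:
carry_out(
  plan=[
    {"tx":0,"ty":0,"tz":-0.7,"rx":0,"ry":0,"rz":0},
    {"tx":0,"ty":0,"tz":0,"rx":0,"ry":0,"rz":0},
  ],
)

```text
time: 11.4
tool_pos: [651.2, -89.5, 90.0]
tcp_rot: [-3.141, 0.001, 3.138]
contact_force: [-1.5, 0.9, 4.5]
grip_width: 23.8
finger_force: 30.0
```

Request:
carry_out(
  plan=[
    {"tx":0,"ty":0,"tz":-0.5,"rx":0,"ry":0,"rz":0},
    {"tx":0,"ty":0,"tz":0,"rx":0,"ry":0,"rz":0},
  ],
)

```text
time: 11.6
tool_pos: [651.3, -89.5, 90.0]
tcp_rot: [-3.141, 0.001, 3.138]
contact_force: [-3.3, 0.1, 7.6]
grip_width: 23.1
finger_force: 30.0
```

It made contact at 90.0, against 89.5 expected, so lid b is home. I'll release it and go to lid c.

Request:
carry_out(
  plan=[
    {"tx":0,"ty":0,"tz":0,"rx":0,"ry":0,"rz":0},
    {"tx":0,"ty":0,"tz":0,"rx":0,"ry":0,"rz":0},
    {"tx":0,"ty":0,"tz":0,"rx":0,"ry":0,"rz":0},
    {"tx":0,"ty":0,"tz":15,"rx":0,"ry":0,"rz":0},
    {"tx":0,"ty":0,"tz":35,"rx":0,"ry":0,"rz":0},
    {"tx":-20,"ty":0,"tz":0,"rx":0,"ry":0,"rz":0},
    {"tx":-40,"ty":0,"tz":0,"rx":0,"ry":0,"rz":0},
    {"tx":-45,"ty":0,"tz":0,"rx":0,"ry":0,"rz":0},
    {"tx":-45,"ty":4,"tz":-10,"rx":0,"ry":0,"rz":0},
    {"tx":-30,"ty":4,"tz":-30,"rx":0,"ry":0,"rz":0},
    {"tx":-10,"ty":1,"tz":-20,"rx":0,"ry":0,"rz":0},
    {"tx":0,"ty":0,"tz":0,"rx":0,"ry":0,"rz":0},
  ],
  gripper=0.4,
)

```text
time: 12.8
tool_pos: [458.1, -79.7, 76.8]
tcp_rot: [3.14, -0.005, 3.137]
contact_force: [0.5, 0.4, 0.4]
grip_width: 55.2
finger_force: 0.0
```

```bash
python3 - <<'E'
from h import *
B=bot.capture("top");A=bot.capture("side");o=bot.get_obs();T=o["tool_pos"];print(T,o["tcp_rot"],o["grip_width"])
for z in(26,72,84):
  for q in lids("top",B,z):
    if 150<q[0][1]<270 and 250<q[0][0]<440: print(z,*q)
cv2.imwrite("pics/t5.png",B[:,:,::-1]);cv2.imwrite("pics/s5.png",A[:,:,::-1])
E
```

```text
[462.11861599 -80.80441245  79.14093496] [-3.14137857e+00  1.01618876e-03  3.13762567e+00] 55.09853055721714
26 [417. 258.] [ 444.8 -254.6  122.1]
26 [361. 248.] [460.3 -80.2 103.5]
72 [417. 258.] [ 417.9 -250.8  118.5]
72 [361. 248.] [432.9 -81.5 100.4]
84 [417. 258.] [ 410.9 -249.8  117.6]
84 [361. 248.] [425.8 -81.8  99.6]
```

Request:
carry_out(
  plan=[
    {"tx":-1,"ty":0.5,"tz":-25,"rx":0,"ry":0,"rz":0},
    {"tx":0,"ty":0,"tz":-15,"rx":0,"ry":0,"rz":0},
    {"tx":0,"ty":0,"tz":-8,"rx":0,"ry":0,"rz":0},
    {"tx":0,"ty":0,"tz":0,"rx":0,"ry":0,"rz":0},
    {"tx":0,"ty":0,"tz":0,"rx":0,"ry":0,"rz":0},
  ],
)

```text
time: 13.4
tool_pos: [461.2, -80.2, 31.3]
tcp_rot: [-3.141, 0.002, 3.138]
contact_force: [1.0, 0.3, -0.0]
grip_width: 54.7
finger_force: 0.0
```

Request:
carry_out(
  plan=[
    {"tx":0,"ty":0,"tz":0,"rx":0,"ry":0,"rz":0},
    {"tx":0,"ty":0,"tz":0,"rx":0,"ry":0,"rz":0},
    {"tx":0,"ty":0,"tz":0,"rx":0,"ry":0,"rz":0},
    {"tx":0,"ty":0,"tz":0,"rx":0,"ry":0,"rz":0},
    {"tx":0,"ty":0,"tz":0,"rx":0,"ry":0,"rz":0},
    {"tx":0,"ty":0,"tz":0,"rx":0,"ry":0,"rz":0},
  ],
  gripper=1,
)

```text
time: 14.0
tool_pos: [460.2, -80.0, 30.8]
tcp_rot: [-3.142, 0.0, 3.138]
contact_force: [-0.5, 0.4, 1.9]
grip_width: 23.5
finger_force: 30.0
```

Request:
carry_out(
  plan=[
    {"tx":0,"ty":0,"tz":10,"rx":0,"ry":0,"rz":0},
    {"tx":0,"ty":0,"tz":30,"rx":0,"ry":0,"rz":0},
    {"tx":0,"ty":0,"tz":40,"rx":0,"ry":0,"rz":0},
    {"tx":5,"ty":-20,"tz":40,"rx":0,"ry":0,"rz":0},
    {"tx":20,"ty":-35,"tz":0,"rx":0,"ry":0,"rz":0},
    {"tx":30,"ty":-35,"tz":0,"rx":0,"ry":0,"rz":0},
    {"tx":30,"ty":-35,"tz":0,"rx":0,"ry":0,"rz":0},
    {"tx":30,"ty":-30,"tz":0,"rx":0,"ry":0,"rz":0},
    {"tx":25,"ty":-20,"tz":0,"rx":0,"ry":0,"rz":0},
    {"tx":15,"ty":-12,"tz":0,"rx":0,"ry":0,"rz":0},
    {"tx":10,"ty":-6,"tz":0,"rx":0,"ry":0,"rz":0},
    {"tx":0,"ty":0,"tz":0,"rx":0,"ry":0,"rz":0},
  ],
)

```text
time: 15.2
tool_pos: [625.5, -273.6, 150.2]
tcp_rot: [3.141, -0.0, 3.137]
contact_force: [-1.0, 0.4, -0.8]
grip_width: 22.7
finger_force: 30.0
```

```bash
python3 look.py g6 625.1 -273.5 88 92; python3 - <<'E'
from h import *
B=bot.capture("top")
for k,z in(("a",72),("b",84)):
  for q in lids("top",B,z):
    if 150<q[0][1]<200 and 290<q[0][0]<400: print(k,*q)
print("rim",rim("top",B,proj("top",[(636,275.5,100)])[0],100,110))
E
```

```text
[ 624.51293115 -272.52685945  150.44341293] [ 3.14078175e+00 -1.09199712e-03  3.13783059e+00] [ 0.14034201  0.50254179 -0.66421325] 23.202841129826105
top [431. 193.] [ 623.3 -270.8  103. ]
side [456. 237.] [ 620.2 -285.1  145.3]
rim (array([ 625. , -273.5]), 485, np.float64(0.92))
rim (array([636.3, 275.5]), 634, np.float64(0.74))
```

View pics/g6.png

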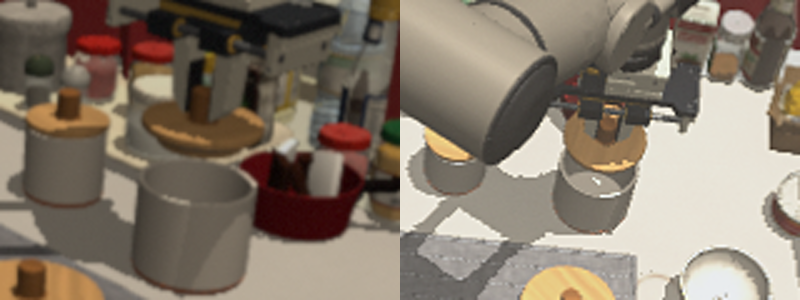

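Lid b sits flat on its canister, at (70,115) in the side crop. Lid c is above canister c, with the lid at (603,140) and the mouth at (597,165) in the top crop. I'll correct by (+1, −1.5) and lower it.

Request:
carry_out(
  plan=[
    {"tx":1,"ty":-1.5,"tz":-15,"rx":0,"ry":0,"rz":0},
    {"tx":0,"ty":0,"tz":-15,"rx":0,"ry":0,"rz":0},
    {"tx":0,"ty":0,"tz":-6,"rx":0,"ry":0,"rz":0},
    {"tx":0,"ty":0,"tz":-4,"rx":0,"ry":0,"rz":0},
    {"tx":0,"ty":0,"tz":-4,"rx":0,"ry":0,"rz":0},
    {"tx":0,"ty":0,"tz":0,"rx":0,"ry":0,"rz":0},
  ],
)

```text
time: 15.95
tool_pos: [626.0, -274.4, 106.3]
tcp_rot: [3.141, -0.0, 3.138]
contact_force: [1.4, -0.0, -1.1]
grip_width: 23.3
finger_force: 30.0
```

Request:
carry_out(
  plan=[
    {"tx":0,"ty":0,"tz":-2,"rx":0,"ry":0,"rz":0},
    {"tx":0,"ty":0,"tz":-1,"rx":0,"ry":0,"rz":0},
    {"tx":0,"ty":0,"tz":0,"rx":0,"ry":0,"rz":0},
  ],
)

```text
time: 16.25
tool_pos: [626.1, -274.5, 103.7]
tcp_rot: [3.142, 0.0, 3.138]
contact_force: [-0.3, 0.4, -1.2]
grip_width: 23.2
finger_force: 30.0
```

Request:
carry_out(
  plan=[
    {"tx":0,"ty":0,"tz":-1,"rx":0,"ry":0,"rz":0},
    {"tx":0,"ty":0,"tz":0,"rx":0,"ry":0,"rz":0},
  ],
)

```text
time: 16.45
tool_pos: [626.1, -274.5, 102.6]
tcp_rot: [3.141, -0.0, 3.138]
contact_force: [0.3, -0.4, -0.8]
grip_width: 23.4
finger_force: 30.0
```

Request:
carry_out(
  plan=[
    {"tx":0,"ty":0,"tz":-0.7,"rx":0,"ry":0,"rz":0},
    {"tx":0,"ty":0,"tz":0,"rx":0,"ry":0,"rz":0},
  ],
)

```text
time: 16.65
tool_pos: [626.0, -274.5, 101.9]
tcp_rot: [3.141, -0.0, 3.138]
contact_force: [-0.7, 0.6, -0.8]
grip_width: 23.1
finger_force: 30.0
```

Request:
carry_out(
  plan=[
    {"tx":0,"ty":0,"tz":-0.7,"rx":0,"ry":0,"rz":0},
    {"tx":0,"ty":0,"tz":0,"rx":0,"ry":0,"rz":0},
  ],
)

```text
time: 16.85
tool_pos: [626.1, -274.4, 101.1]
tcp_rot: [3.141, -0.0, 3.138]
contact_force: [-0.1, 0.5, -1.4]
grip_width: 23.1
finger_force: 30.0
```

Request:
carry_out(
  plan=[
    {"tx":0,"ty":0,"tz":-0.6,"rx":0,"ry":0,"rz":0},
    {"tx":0,"ty":0,"tz":0,"rx":0,"ry":0,"rz":0},
  ],
)

```text
time: 17.05
tool_pos: [626.1, -274.5, 100.9]
tcp_rot: [-3.142, 0.0, 3.138]
contact_force: [-1.0, 0.9, 1.2]
grip_width: 23.4
finger_force: 30.0
```

Request:
carry_out(
  plan=[
    {"tx":0,"ty":0,"tz":-0.5,"rx":0,"ry":0,"rz":0},
    {"tx":0,"ty":0,"tz":0,"rx":0,"ry":0,"rz":0},
  ],
)

```text
time: 17.25
tool_pos: [626.2, -274.5, 100.9]
tcp_rot: [-3.141, 0.001, 3.138]
contact_force: [-1.3, 1.1, 5.2]
grip_width: 23.4
finger_force: 30.0
```

It made contact at 100.9, against 100.8 expected, so lid c is home. I'll release it and go to lid d.

Request:
carry_out(
  plan=[
    {"tx":0,"ty":0,"tz":0,"rx":0,"ry":0,"rz":0},
    {"tx":0,"ty":0,"tz":0,"rx":0,"ry":0,"rz":0},
    {"tx":0,"ty":0,"tz":0,"rx":0,"ry":0,"rz":0},
    {"tx":0,"ty":0,"tz":15,"rx":0,"ry":0,"rz":0},
    {"tx":0,"ty":0,"tz":30,"rx":0,"ry":0,"rz":0},
    {"tx":-20,"ty":2,"tz":0,"rx":0,"ry":0,"rz":0},
    {"tx":-40,"ty":4,"tz":0,"rx":0,"ry":0,"rz":0},
    {"tx":-40,"ty":4,"tz":0,"rx":0,"ry":0,"rz":0},
    {"tx":-40,"ty":4,"tz":-15,"rx":0,"ry":0,"rz":0},
    {"tx":-30,"ty":4,"tz":-30,"rx":0,"ry":0,"rz":0},
    {"tx":-11,"ty":2,"tz":-20,"rx":0,"ry":0,"rz":0},
    {"tx":0,"ty":0,"tz":0,"rx":0,"ry":0,"rz":0},
  ],
  gripper=0.4,
)

```text
time: 18.45
tool_pos: [442.3, -253.1, 78.0]
tcp_rot: [3.138, -0.005, 3.137]
contact_force: [1.1, 1.3, 0.2]
grip_width: 54.8
finger_force: 0.0
```

Request:
carry_out(
  plan=[
    {"tx":0,"ty":0,"tz":-20,"rx":0,"ry":0,"rz":0},
    {"tx":0,"ty":0,"tz":0,"rx":0,"ry":0,"rz":0},
    {"tx":0,"ty":0,"tz":0,"rx":0,"ry":0,"rz":0},
  ],
)

```text
time: 18.75
tool_pos: [446.1, -254.9, 60.8]
tcp_rot: [-3.141, 0.001, 3.138]
contact_force: [0.4, -0.8, 0.4]
grip_width: 55.1
finger_force: 0.0
```

Request:
carry_out(
  plan=[
    {"tx":-0.5,"ty":0,"tz":-18,"rx":0,"ry":0,"rz":0},
    {"tx":0,"ty":0,"tz":-11.5,"rx":0,"ry":0,"rz":0},
    {"tx":0,"ty":0,"tz":0,"rx":0,"ry":0,"rz":0},
    {"tx":0,"ty":0,"tz":0,"rx":0,"ry":0,"rz":0},
  ],
)

```text
time: 19.15
tool_pos: [444.9, -254.6, 31.0]
tcp_rot: [-3.142, 0.0, 3.138]
contact_force: [0.7, -1.4, -0.3]
grip_width: 54.9
finger_force: 0.0
```

Request:
carry_out(
  plan=[
    {"tx":0,"ty":0,"tz":0,"rx":0,"ry":0,"rz":0},
    {"tx":0,"ty":0,"tz":0,"rx":0,"ry":0,"rz":0},
    {"tx":0,"ty":0,"tz":0,"rx":0,"ry":0,"rz":0},
    {"tx":0,"ty":0,"tz":0,"rx":0,"ry":0,"rz":0},
    {"tx":0,"ty":0,"tz":0,"rx":0,"ry":0,"rz":0},
    {"tx":0,"ty":0,"tz":0,"rx":0,"ry":0,"rz":0},
  ],
  gripper=1,
)

```text
time: 19.75
tool_pos: [444.7, -254.7, 30.9]
tcp_rot: [-3.141, 0.0, 3.138]
contact_force: [-0.1, 0.1, 1.6]
grip_width: 23.0
finger_force: 30.0
```

Request:
carry_out(
  plan=[
    {"tx":0,"ty":0,"tz":10,"rx":0,"ry":0,"rz":0},
    {"tx":0,"ty":0,"tz":30,"rx":0,"ry":0,"rz":0},
    {"tx":0,"ty":0,"tz":40,"rx":0,"ry":0,"rz":0},
    {"tx":0,"ty":0,"tz":40,"rx":0,"ry":0,"rz":0},
    {"tx":0,"ty":0,"tz":15,"rx":0,"ry":0,"rz":0},
    {"tx":0,"ty":0,"tz":0,"rx":0,"ry":0,"rz":0},
  ],
)

```text
time: 20.35
tool_pos: [445.6, -255.1, 168.5]
tcp_rot: [-3.138, 0.004, 3.138]
contact_force: [-0.1, 0.6, -2.0]
grip_width: 23.0
finger_force: 30.0
```

Request:
carry_out(
  plan=[
    {"tx":0,"ty":25,"tz":0,"rx":0,"ry":0,"rz":0},
    {"tx":0,"ty":35,"tz":0,"rx":0,"ry":0,"rz":0},
    {"tx":0,"ty":40,"tz":0,"rx":0,"ry":0,"rz":0},
    {"tx":5,"ty":40,"tz":0,"rx":0,"ry":0,"rz":0},
    {"tx":5,"ty":40,"tz":0,"rx":0,"ry":0,"rz":0},
    {"tx":5,"ty":40,"tz":0,"rx":0,"ry":0,"rz":0},
    {"tx":5,"ty":40,"tz":0,"rx":0,"ry":0,"rz":0},
    {"tx":10,"ty":40,"tz":0,"rx":0,"ry":0,"rz":0},
    {"tx":10,"ty":40,"tz":0,"rx":0,"ry":0,"rz":0},
    {"tx":10,"ty":40,"tz":0,"rx":0,"ry":0,"rz":0},
    {"tx":10,"ty":40,"tz":0,"rx":0,"ry":0,"rz":0},
    {"tx":10,"ty":30,"tz":0,"rx":0,"ry":0,"rz":0},
  ],
)

```text
time: 21.55
tool_pos: [513.5, 197.8, 163.9]
tcp_rot: [-3.141, -0.003, 3.139]
contact_force: [0.9, -0.3, -2.0]
grip_width: 23.3
finger_force: 30.0
```

Request:
carry_out(
  plan=[
    {"tx":20,"ty":25,"tz":0,"rx":0,"ry":0,"rz":0},
    {"tx":30,"ty":25,"tz":0,"rx":0,"ry":0,"rz":0},
    {"tx":30,"ty":15,"tz":0,"rx":0,"ry":0,"rz":0},
    {"tx":25,"ty":10,"tz":0,"rx":0,"ry":0,"rz":0},
    {"tx":11,"ty":5,"tz":0,"rx":0,"ry":0,"rz":0},
    {"tx":5,"ty":0,"tz":0,"rx":0,"ry":0,"rz":0},
    {"tx":0,"ty":0,"tz":0,"rx":0,"ry":0,"rz":0},
    {"tx":0,"ty":0,"tz":0,"rx":0,"ry":0,"rz":0},
  ],
)

```text
time: 22.35
tool_pos: [634.7, 275.1, 164.8]
tcp_rot: [-3.141, -0.002, 3.138]
contact_force: [0.4, 0.6, -1.7]
grip_width: 23.4
finger_force: 30.0
```

```bash
python3 look.py g7 636.3 275.5 100 110; python3 - <<'E'
from h import *
B=bot.capture("top")
for k,z in(("a",72),("b",84),("c",96)):
  for q in lids("top",B,z):
    if 150<q[0][1]<210 and 290<q[0][0]<460: print(k,*q)
E
```

```text
[634.93883735 275.20191083 165.64400031] [-3.14150922e+00 -6.22092330e-04  3.13766372e+00] [-0.40741312  0.24201585 -1.60949968] 23.099441813560695
rim (array([636.2, 276. ]), 234, np.float64(1.01))
a [428. 200.] [ 644.3 -274.9  106.5]
a [372. 190.] [657.4 -87.8  86.9]
a [316. 183.] [653.3  95.7  68.3]
b [428. 200.] [ 635.5 -273.7  105.7]
b [372. 190.] [648.5 -88.1  86.2]
b [316. 183.] [644.4  94.   67.8]
c [428. 200.] [ 626.7 -272.5  104.9]
c [372. 190.] [639.6 -88.4  85.6]
c [316. 183.] [635.5  92.2  67.2]
```

View pics/g7.png

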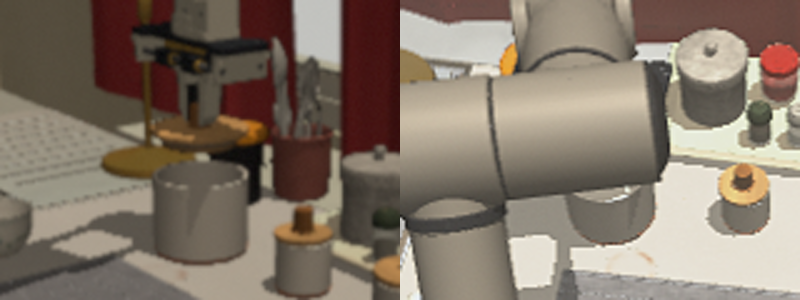

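Lids a, b and c all sit on their canisters, with centres within 2 mm and the right diameters. Lid d is above canister d, with the lid at (200,130) and the mouth at (200,175) in the side crop. I'll lower it.

Request:
carry_out(
  plan=[
    {"tx":1.5,"ty":0.5,"tz":-15,"rx":0,"ry":0,"rz":0},
    {"tx":0,"ty":0,"tz":-15,"rx":0,"ry":0,"rz":0},
    {"tx":0,"ty":0,"tz":-8,"rx":0,"ry":0,"rz":0},
    {"tx":0,"ty":0,"tz":-5,"rx":0,"ry":0,"rz":0},
    {"tx":0,"ty":0,"tz":-4,"rx":0,"ry":0,"rz":0},
    {"tx":0,"ty":0,"tz":0,"rx":0,"ry":0,"rz":0},
  ],
)

```text
time: 23.1
tool_pos: [637.0, 276.0, 118.2]
tcp_rot: [-3.142, -0.001, 3.138]
contact_force: [-0.1, -0.3, -1.7]
grip_width: 23.1
finger_force: 30.0
```

Request:
carry_out(
  plan=[
    {"tx":0,"ty":0,"tz":-2,"rx":0,"ry":0,"rz":0},
    {"tx":0,"ty":0,"tz":-1,"rx":0,"ry":0,"rz":0},
    {"tx":0,"ty":0,"tz":0,"rx":0,"ry":0,"rz":0},
  ],
)

```text
time: 23.4
tool_pos: [637.2, 276.0, 115.9]
tcp_rot: [3.142, 0.0, 3.138]
contact_force: [-0.4, -0.9, -1.6]
grip_width: 23.5
finger_force: 30.0
```

Request:
carry_out(
  plan=[
    {"tx":0,"ty":0,"tz":-1,"rx":0,"ry":0,"rz":0},
    {"tx":0,"ty":0,"tz":0,"rx":0,"ry":0,"rz":0},
  ],
)

```text
time: 23.6
tool_pos: [637.0, 275.9, 114.6]
tcp_rot: [-3.141, -0.0, 3.138]
contact_force: [-1.2, -1.5, -2.2]
grip_width: 23.3
finger_force: 30.0
```

Request:
carry_out(
  plan=[
    {"tx":0,"ty":0,"tz":-0.7,"rx":0,"ry":0,"rz":0},
    {"tx":0,"ty":0,"tz":0,"rx":0,"ry":0,"rz":0},
  ],
)

```text
time: 23.8
tool_pos: [637.0, 275.9, 113.8]
tcp_rot: [-3.141, -0.0, 3.138]
contact_force: [-0.9, -1.4, -1.2]
grip_width: 23.4
finger_force: 30.0
```

Request:
carry_out(
  plan=[
    {"tx":0,"ty":0,"tz":-0.7,"rx":0,"ry":0,"rz":0},
    {"tx":0,"ty":0,"tz":0,"rx":0,"ry":0,"rz":0},
  ],
)

```text
time: 24.0
tool_pos: [637.1, 275.9, 113.1]
tcp_rot: [-3.141, -0.0, 3.138]
contact_force: [-0.5, -2.4, -0.4]
grip_width: 23.3
finger_force: 30.0
```

Request:
carry_out(
  plan=[
    {"tx":0,"ty":0,"tz":-0.6,"rx":0,"ry":0,"rz":0},
    {"tx":0,"ty":0,"tz":0,"rx":0,"ry":0,"rz":0},
  ],
)

```text
time: 24.2
tool_pos: [637.1, 275.9, 112.9]
tcp_rot: [-3.142, 0.0, 3.138]
contact_force: [-1.6, -2.7, 0.8]
grip_width: 23.2
finger_force: 30.0
```

Request:
carry_out(
  plan=[
    {"tx":0,"ty":0,"tz":-0.5,"rx":0,"ry":0,"rz":0},
    {"tx":0,"ty":0,"tz":0,"rx":0,"ry":0,"rz":0},
  ],
)

```text
time: 24.4
tool_pos: [637.1, 275.9, 112.9]
tcp_rot: [3.142, 0.001, 3.138]
contact_force: [-3.7, -3.5, 4.8]
grip_width: 23.1
finger_force: 30.0
```

It made contact at 112.9, against 112.8 expected. I'll release, rise clear and check.

Request:
carry_out(
  plan=[
    {"tx":0,"ty":0,"tz":0,"rx":0,"ry":0,"rz":0},
    {"tx":0,"ty":0,"tz":0,"rx":0,"ry":0,"rz":0},
    {"tx":0,"ty":0,"tz":0,"rx":0,"ry":0,"rz":0},
    {"tx":0,"ty":0,"tz":15,"rx":0,"ry":0,"rz":0},
    {"tx":0,"ty":0,"tz":35,"rx":0,"ry":0,"rz":0},
    {"tx":-20,"ty":0,"tz":30,"rx":0,"ry":0,"rz":0},
    {"tx":-40,"ty":5,"tz":10,"rx":0,"ry":0,"rz":0},
    {"tx":-45,"ty":10,"tz":0,"rx":0,"ry":0,"rz":0},
    {"tx":-45,"ty":10,"tz":0,"rx":0,"ry":0,"rz":0},
    {"tx":-45,"ty":15,"tz":0,"rx":0,"ry":0,"rz":0},
    {"tx":-40,"ty":20,"tz":0,"rx":0,"ry":0,"rz":0},
    {"tx":-20,"ty":20,"tz":0,"rx":0,"ry":0,"rz":0},
  ],
  gripper=0.4,
)

```text
time: 25.6
tool_pos: [379.0, 356.6, 202.5]
tcp_rot: [3.141, -0.001, 3.139]
contact_force: [0.2, -0.0, -0.3]
grip_width: 55.1
finger_force: 0.0
```

```bash
python3 - <<'E'
from h import *
B=bot.capture("top");A=bot.capture("side");print(bot.get_obs()["tool_pos"])
for k,z in(("a",72),("b",84),("c",96),("d",108)):
  for q in lids("top",B,z):
    if 150<q[0][1]<210 and 240<q[0][0]<460: print(k,*q)
f=lambda im,x,y:cv2.resize(im[y:y+150,x:x+270,::-1],(540,300),interpolation=cv2.INTER_CUBIC)
cv2.imwrite("pics/g8.png",np.vstack([f(A,220,170),f(B,210,140)]))
E
```

```text
[379.54900447 358.16628859 202.5641681 ]
a [428. 199.] [ 646.8 -273.6  108.9]
a [372. 190.] [657.5 -87.8  86.8]
a [316. 183.] [653.3  95.7  68.3]
a [262. 171.] [664.1 286.1 125.2]
b [428. 199.] [ 637.9 -272.4  108.1]
b [372. 190.] [648.6 -88.1  86.1]
b [316. 183.] [644.4  94.   67.8]
b [262. 171.] [655.2 282.9 124.2]
c [428. 199.] [ 629.1 -271.2  107.2]
c [372. 190.] [639.7 -88.4  85.5]
c [316. 183.] [635.5  92.2  67.2]
c [262. 171.] [646.2 279.6 123.2]
d [428. 199.] [ 620.3 -270.   106.3]
d [372. 190.] [630.7 -88.7  84.8]
d [316. 183.] [626.6  90.5  66.7]
d [262. 171.] [637.2 276.4 122.2]
```

View pics/g8.png

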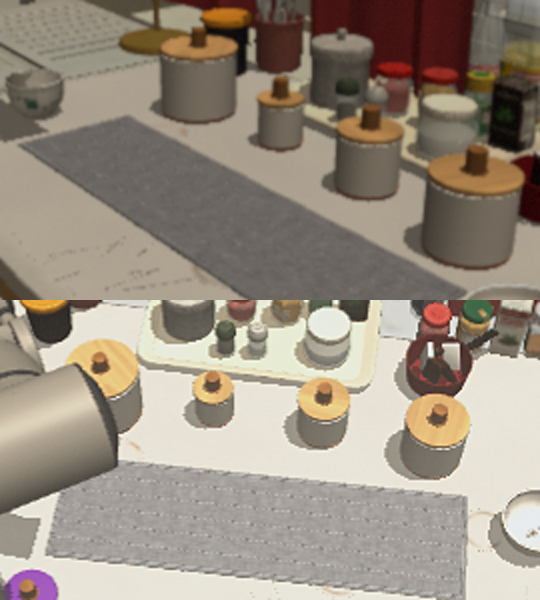

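All four lids lie flat on their own canisters: in the side half of the picture they are at (198,48), (280,98), (370,130) and (474,172). The bowl, teacup and purple lid have not moved.

```bash
python3 -c "
from plant import bot
print(bot.close_job())"
```

```text
the job is handed in; nothing more can be done
None
```

The job is handed in: all four lids are set flat and home on their own canisters, and the canisters, bowl, teacup and purple look-alike are where they were (about 26 s used of the 102 s allowed).

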